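# Close the locked jaw of a carver's holding board

## Task

Close the sliding jaw of the holding board on the fretwork panel: with the fingertips press down the spring paddle on top of the jaw's carriage, which frees its lock, and keep it pressed while you push the carriage along the rail all the way to its end stop, so that the jaw slides the panel up against the fence. Then let go of the paddle, so that it springs up and the jaw stays locked there. Nothing is to be gripped or lifted: leave moving the panel to the jaw, do not touch it yourself, and leave everything else on the bench where it is.

Things in the scene. Friction and masses are not known exactly. Their poses are not given: they have to be found in the camera images.
- board: Holding board: a fixed weathered grey slab 290 (x) by 460 (y) by 30 mm thick; place and yaw vary. Origin on the bench top about under its middle; x points away from the robot at yaw 0, y is the jaw's closing direction, z up. A steel rail 12 mm high runs along y near the robot's edge (x = -80 mm); on it rides the jaw's aluminium carriage, 60 (x) by 80 (y) by 30 mm.
- stop_face (a point): Centre of the end stop's face that the carriage's leading face meets: a dark steel block at the end of the rail, 50 mm wide, 22 mm long, its top 66 mm above the bench.
- fence_face (a point): Centre of the face of the wooden fence that the panel is pushed against: a bar across the board's +y end, 150 mm long (board x), 35 mm high above the slab.
- jaw (a joint): Travel of the carriage along the board's +y: 0 = fully open, 0.14 m = against the end stop. Starts at 0 to 0.003. It slides with about 2 N of friction plus the panel's (1 to 3 N). A ratchet blocks it (with up to 4 mm of play) unless the paddle is down by more than 4 mm; let go on the way, it catches again in the next notch (15 mm apart). The last notch is at the end stop, play 1.5 mm.
- jaw_face (a point): Middle of the wooden jaw bar's pushing face (towards the fence), in one plane with the carriage's leading face. The bar starts at the carriage and reaches across the board to x = 100 mm; it is 16 mm thick along y and 20 mm high, 4 to 25 mm above the slab.
- paddle (a joint): Spring lock paddle: 0 = up (locked), 0.009 m = fully down. It starts to move at about 3.6 N and is fully down at about 7.2 N; it springs back up when let go. The lock is free from 4 mm down.
- paddle_top (a point): Centre of the top of the black lock paddle on the carriage: 34 (board y) by 24 mm; up, it is 88 mm above the bench, 16 mm above the carriage; it moves down when pressed. An upright thumb plate (36 mm wide, 6 mm thick) stands across the slide on the carriage, its near face 20 mm from this point towards board +y, its top 18 mm above the raised paddle; a fingertip may push on it.
- panel_mid (a point): Centre (half-way up) of the loose fretwork panel: pierced light wood, 130 (board x) by 110 (board y) by 22 mm, 0.13 to 0.25 kg, flat on the slab between jaw and fence, turned up to 3 degrees. With the jaw closed it has 2 mm of play between jaw and fence.
- pencil: Green pencil, 7 mm thick, 165 mm long along its y, lying along the board's far edge. Bystander; origin under its middle.
- sander: Cork sanding block 45 x 65 x 26 mm on the board, behind the jaw bar. Bystander; origin under its middle.
- tin_mid (a point): Centre of an open steel tin, 56 mm across, 50 mm high, on the board behind the jaw bar and beside the carriage. Bystander.
- offcut: Second fretwork panel 100 x 170 x 22 mm, loose on the bench to the left. Bystander; origin under its middle.
- chisel: Chisel, 24 mm thick, 240 mm long along its x, loose on the bench to the right. Bystander; origin under the base of its blade.
- glue: White glue bottle, 60 mm across, 130 mm high, standing on the bench to the right, nearer the robot. Bystander; origin under its middle.
There are look-alikes about, which are no part of the job. What is shaped like the part that bears panel_mid but black or purple is not meant.

How it is judged:
By the outcome, as a careful person would: the job done as asked, in the order asked, and still so for the second after the job is handed in, with the robot touching nothing.
It also fails if it takes over 35 s, if anything falls off the work surface, if the arm or the gripper's body presses on something with over 40 N, if the wrist force passes 120 N, or if a joint passes its speed limit or range.

## Robot

A 7-joint arm with a two-finger parallel gripper is mounted at the origin on the work surface. World frame = base frame: x ahead of the robot, y to its left, z up, the work surface at z = 0. Lengths are in m, angles in rad, forces in N, time in s.
With the tool pointing down it reaches from about 0.4 to 0.85 m from the base axis. Payload 4.5 kg.
Tool frame: the origin (TCP) lies between the finger pads; the fingertips stand 11 mm ahead of it and the grasp point (between the pads) lies 8 mm behind it (r.tip_reach is the distance from the TCP to the fingertips, in m); x points along the fingers, y is the direction in which the jaws open and shut, and the axes are right-handed (so a half turn about x gives the same grasp; the last joint's range is limited). The gripper opens to 88 mm and grips with 3 to 60 N. Pads are 18 mm wide; open, the fingers measure 123 mm over their backs; the gripper's body (75 mm by 187 mm) begins 45 mm behind the grasp point.
Start: joints at [1.138, 0.689, -0.195, 1.565, 0.157, 0.902, -0.215], TCP at [0.281, -0.558, 0.25] pointing down, gripper open.
Joint ranges: [-3.01, 3.01], [-0.46, 2.08], [-1.47, 1.51], [0.13, 2.56], [-1, 4.14], [0.04, 2.09], [-2.66, 2.66]. Speed limits (rad/s): [2.57, 2.57, 3.14, 3.14, 3.14, 3.14, 3.14].

## Interface

Orientations are given as a unit quaternion [x, y, z, w].
In Python, from plant import r gives the robot as it stands.
- The arm moves only by the tool drive_tool, never from a script. Its argument "deltas" is a list of rows, each a list of 3 entries, a list of its own where there are three numbers: the turn, a rotation vector about the tool's x, y, z in degrees, then the shift along the tool's x, y, z in cm, then the finger opening in cm, from 0 to 8.81. A call has 1 to 12 rows; each row shifts and turns the commanded pose from where the row before left it, along the tool's axes as they then stand; what a row does not reach is not made up. A row lasts 1/12 s, in which the tool goes at most 41.7 mm and 7.16 degrees, less where a joint would pass 70% of its speed; a pose out of reach is approached as far as the arm can. A call is refused whole if a number of a shift passes 4.17 or a number of a turn 7.16, either way. A call with a gripper value outside its range is refused whole. The fingers move at their own pace and stop on an object; "force" is the grip in N (left out, the last holds). Time passes only in rows, so rows that do not move let the fingers close. It gives the time, the measured TCP pose, the force and the opening at its end, in the units of the state.
- r.get_state(): the state, without advancing time (a new reading comes with each control period).
- r.snapshot(name): name is "side" or "top" or "wrist"; returns a dict with "color" (384x512x3 uint8, red, green, blue), "fov_y" (degrees; the focal length in pixels is half the picture's height over the tangent of half this angle, whatever the lens; pixels are square), "cx", "cy" (the principal point, pixels), "extrinsics" (4x4, takes a point from world to camera coordinates); the wrist camera has in their place "tool_from_camera" (4x4, takes a point from camera to tool coordinates, whose origin is the TCP and whose axes are the tool frame's). Camera axes: x right, y up, looking along -z (the intrinsics and any distortion apply to the point x, -y, -z); pixel columns grow to the right and rows downward; lengths in m; the calibration is good to about 2 mm. A picture is of the moment at which its call begins: read the wrist's pose just before it. There is no depth.
- r.finish_job(): hands the job in, once; it reports no verdict.
The state is a dict: "clock": time; "q": joint angles; "qd": joint speeds; "joint_torque": joint torques, N m; "tool_pos": TCP position; "eef_rot": TCP orientation; "contact_force": force on the tool from outside, world axes, zero at the start; "moment": the same for the moment, N m; "opening": opening from 0.0 (shut) to 1.0 (fully open).
Only numpy, scipy, OpenCV 4.12 (cv2) and the standard library are available. Lean on these libraries where they do the work, as an engineer would, in place of code of your own. Each camera call takes 0.05 s, during which the arm holds its last target. There are 200 camera calls.

## Working session

There is one attempt and no reset: what is moved stays moved. The work goes in short steps, Python scripts to look and compute and a tool call to move; the robot and the scene stay as the last step left them, time stands still between calls to the robot, and variables do not carry over. Pictures are saved under pics/ and viewed, about 8 in all and at most 12, crops included, and the job is handed in when it is done.

Besides the shell and the picture viewer there is one more tool, called after ">>>" by a JSON object that holds its "method" and its "body". drive_tool: Moves the arm, as the interface text tells. Its arguments: {"type":"object","properties":{"deltas":{"type":"array","items":{"type":"array"}},"force":{"type":"number"}},"required":["deltas"]}

```bash
mkdir -p pics; cat > h.py <<'E'
from plant import r
import numpy as np, cv2
from scipy.spatial.transform import Rotation as R
def snap(n,f):
    st=r.get_state(); s=r.snapshot(n); cv2.imwrite('pics/'+f,s['color'][:,:,::-1]); 
    if n=='wrist':
        T=np.eye(4);T[:3,:3]=R.from_quat(st['eef_rot']).as_matrix();T[:3,3]=st['tool_pos']
        C=T@s['tool_from_camera']
    else: C=np.linalg.inv(s['extrinsics'])
    np.savez('pics/'+f+'.npz',C=C,fov=s['fov_y'],cx=s['cx'],cy=s['cy'],keys=[k for k in s]); return s
def ray(f,u,v):
    d=np.load('pics/'+f+'.npz'); fl=192/np.tan(np.radians(d['fov'])/2)
    w=d['C'][:3,:3]@np.array([(u-d['cx'])/fl,-(v-d['cy'])/fl,-1]); return d['C'][:3,3],w
def onz(f,u,v,z):
    o,w=ray(f,u,v); return o+w*(z-o[2])/w[2]
E
python3 - <<'E'
from h import *
for n in('top','side','wrist'):
    s=snap(n,n+'0.png'); print({k:v for k,v in s.items() if k!='color'})
im=[cv2.imread(f'pics/{n}0.png') for n in('top','side')]
print(r.get_state())
E
```

```text
{'fov_y': 57.10039082311312, 'cx': 256.63374712058464, 'cy': 197.59356214292353, 'extrinsics': array([[ 0.00227926, -0.99998184, -0.00557937,  0.01563112],
       [ 0.99370188,  0.0016398 ,  0.11204408, -0.55651627],
       [-0.11203289, -0.0057996 ,  0.99368757, -1.04361241],
       [ 0.        ,  0.        ,  0.        ,  1.        ]])}
{'fov_y': 52.52171011143977, 'cx': 257.86524191926827, 'cy': 193.27385934955333, 'extrinsics': array([[ 0.96621436, -0.25745168,  0.01218418, -0.54425271],
       [ 0.11939062,  0.48896632,  0.86409364, -0.14237625],
       [-0.22842001, -0.833445  ,  0.50318359, -1.36573475],
       [ 0.        ,  0.        ,  0.        ,  1.        ]])}
{'fov_y': 69.91958733667543, 'cx': 251.45615586297015, 'cy': 195.62164278856676, 'tool_from_camera': array([[ 7.51086580e-04,  3.00297823e-01, -9.53845193e-01,
        -1.35321985e-01],
       [ 9.99999654e-01,  1.16673003e-04,  8.24162007e-04,
         1.80936249e-04],
       [ 3.58782039e-04, -9.53845482e-01, -3.00297632e-01,
        -7.71970927e-02],
       [ 0.00000000e+00,  0.00000000e+00,  0.00000000e+00,
         1.00000000e+00]])}
{'clock': 0.15, 'q': array([ 1.13783202,  0.68978229, -0.19456088,  1.56605329,  0.15730548,
        0.90250508, -0.21509037]), 'qd': array([-0.00101723, -0.00231678,  0.00116123, -0.00461211,  0.00023475,
        0.00325701, -0.00010616]), 'joint_torque': array([-1.77530685e-03, -5.27859986e+01, -1.26843553e+00, -1.53587830e+01,
       -5.24456240e-02,  3.88272500e-03,  7.49528226e-05]), 'tool_pos': array([ 0.28103474, -0.55775493,  0.24911457]), 'eef_rot': array([-0.68778963, -0.16402454,  0.68806796, -0.1631069 ]), 'contact_force': array([-1.21107016,  0.14278074, -0.65932535]), 'moment': array([0.02122376, 0.00694863, 0.02271246]), 'opening': 1.0035181047939987}
```

View pics/top0.png

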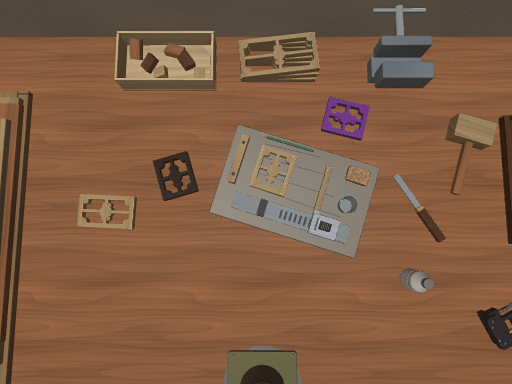

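View pics/side0.png

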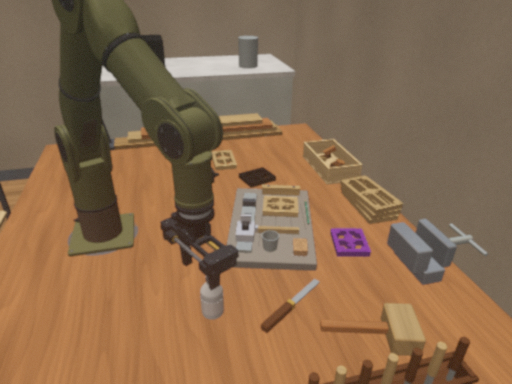

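The top view shows the board turned about 15°, with its carriage and paddle near (325,227), the end stop near (262,207), and the fence near (238,160). The glue bottle is at (416,281) and the tin at (346,204). I'll zoom in and compute positions.

```bash
python3 - <<'E'
from h import *
im=cv2.imread('pics/top0.png')
cv2.imwrite('pics/crop.png',cv2.resize(im[120:260,205:385],None,fx=4.4,fy=4.2857,interpolation=cv2.INTER_CUBIC))
for n,u,v,z in [('paddle',325,227,.088),('c1',239,126,.03),('c2',379,169,.03),('c3',356,255,.03),('c4',211,211,.03),('stop',262,208,.066),('glue',418,281,.13),('tin',347,204,.08)]:
    print(n,onz('top0.png',u,v,z).round(4))
E
```

```text
paddle [ 0.4659 -0.179   0.088 ]
c1 [0.7815 0.0723 0.03  ]
c2 [ 0.6456 -0.359   0.03  ]
c3 [ 0.3844 -0.2808  0.03  ]
c4 [0.5154 0.1553 0.03  ]
stop [0.5218 0.0007 0.066 ]
glue [ 0.3206 -0.4178  0.13  ]
tin [ 0.5327 -0.2454  0.08  ]
```

View pics/crop.png

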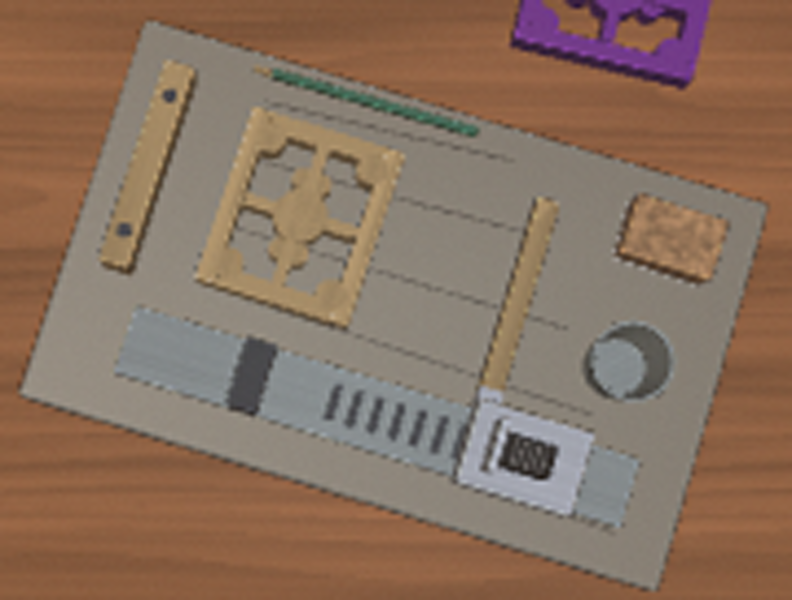

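The crop shows the paddle at about (527,455) and the thumb plate on its stop side. The stop's face is near (268,380), and the path between them is clear. Next I work out the approach in tool axes.

```bash
cat >> h.py <<'E'
yaw=np.radians(-17.1); bx=np.array([np.cos(yaw),np.sin(yaw),0]); by=np.array([-np.sin(yaw),np.cos(yaw),0])
def pl(st): return R.from_quat(st['eef_rot']).as_matrix()
def rel(p):
    st=r.get_state(); M=pl(st); print('tool shift cm',(M.T@(np.array(p)-st['tool_pos'])*100).round(2),'pos',st['tool_pos'].round(4),'F',np.round(st['contact_force'],1),'open',round(st['opening'],3))
    for s in(1,-1):
        T=np.column_stack([[0,0,-1],s*bx,np.cross([0,0,-1],s*bx)]); print('rotvec deg',np.degrees(R.from_matrix(M.T@T).as_rotvec()).round(2))
E
python3 - <<'E'
from h import *
cr=lambda u,v,z:onz('top0.png',205+u/4.4,120+v/4.2857,z)
P=cr(527,455,.088);print(P, 'stopface',cr(268,380,.066),'lead',cr(468,440,.072))
S=cr(270,380,.066)-P; L=cr(472,442,.072)-P
print('along',S@by,L@by,S@bx)
M=pl(r.get_state());print(M.round(3))
rel([P[0],P[1],.25])
E
```

```text
[ 0.46831136 -0.17835575  0.088     ] stopface [ 0.51989724 -0.01078867  0.066     ] lead [ 0.47887726 -0.14263577  0.072     ]
along 0.1740529434392158 0.03434994852419675 0.00042868527381069443
[[-0.001  0.45  -0.893]
 [ 0.001 -0.893 -0.45 ]
 [-1.    -0.001  0.   ]]
tool shift cm [ -0.06 -25.45 -33.8 ] pos [ 0.281  -0.5578  0.2491] F [-1.2  0.1 -0.7] open 1.004
rotvec deg [-4.615e+01 -3.000e-02  8.000e-02]
rotvec deg [1.3385e+02 9.0000e-02 3.0000e-02]
```

>>> {"method": "drive_tool", "body": {"deltas": [[[0,0,0],[0,-1.0,-1.3],0],[[0,0,0],[0,-2.2,-2.9],0],[[0,0,0],[0,-2.2,-2.9],0],[[0,0,0],[0,-2.2,-2.9],0],[[0,0,0],[0,-2.2,-2.9],0],[[0,0,0],[0,-2.2,-2.9],0],[[0,0,0],[0,-2.2,-2.9],0],[[0,0,0],[0,-2.2,-2.9],0],[[0,0,0],[0,-2.2,-2.9],0],[[0,0,0],[0,-2.2,-2.9],0],[[0,0,0],[0,-2.2,-2.9],0],[[0,0,0],[0,-2.2,-2.9],0]], "force": 20}}

```text
clock: 1.15
tool_pos: [0.4647, -0.182, 0.2497]
eef_rot: [-0.688, -0.164, 0.688, -0.163]
contact_force: [0.8, -0.5, -0.1]
opening: 0.117
```

>>> {"method": "drive_tool", "body": {"deltas": [[[-6,0,0],[0,0,0],0],[[-6,0,0],[0,0,0],0],[[-6,0,0],[0,0,0],0],[[-6,0,0],[0,0,0],0],[[-6,0,0],[0,0,0],0],[[-6,0,0],[0,0,0],0],[[-6,0,0],[0,0,0],0],[[-4,0,0],[0,0,0],0],[[0,0,0],[0,0,0],0],[[0,0,0],[0,0,0],0]]}}

```text
clock: 1.98
tool_pos: [0.4642, -0.1838, 0.2496]
eef_rot: [-0.57, -0.419, 0.57, -0.419]
contact_force: [0.1, -0.0, -0.8]
opening: 0.002
```

```bash
python3 - <<'E'
from h import *
snap('wrist','w1.png'); rel([.4683,-.1784,.25])
E
```

```text
tool shift cm [-0.04  0.22 -0.63] pos [ 0.4643 -0.1837  0.2496] F [-0.7  0.5 -0.8] open 0.005
rotvec deg [-0.28  0.    0.01]
rotvec deg [ 1.7972e+02  1.0000e-02 -0.0000e+00]
```

View pics/w1.png

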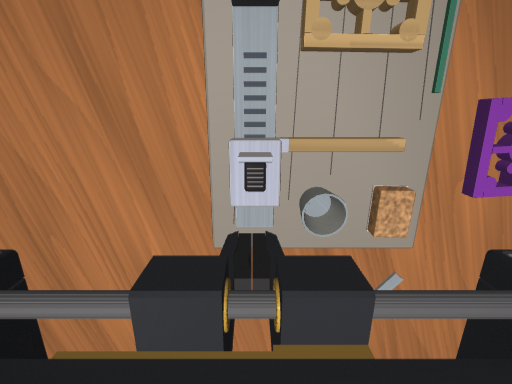

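The wrist view shows the paddle centre near (255,178) and the thumb plate top near (255,157). The rail runs straight up the image, so the yaw is right.

```bash
python3 - <<'E'
from h import *
im=cv2.imread('pics/w1.png')
g=cv2.cvtColor(im,6)[162:196,240:272]; m=(g<70).astype(np.uint8)
n,l,s,c=cv2.connectedComponentsWithStats(m); i=1+s[1:,4].argmax(); x,y,w,h=s[i][:4]; u,v=240+x+(w-1)/2,162+y+(h-1)/2; print(u,v,w,h)
P=onz('w1.png',u,v,.088); print(P)
a=onz('w1.png',235,8,.042);b=onz('w1.png',235,130,.042);print('yaw',np.degrees(np.arctan2(-(a-b)[0],(a-b)[1])))
a=onz('w1.png',276,8,.042);b=onz('w1.png',279,130,.042);print('yaw',np.degrees(np.arctan2(-(a-b)[0],(a-b)[1])))
a=onz('w1.png',238,157.5,.106);b=onz('w1.png',272,157.5,.106);print('plate',a,b,((a+b)/2-P)@by)
rel([P[0],P[1],.25])
E
```

```text
255.0 176.5 21 28
[ 0.46926282 -0.1788077   0.088     ]
yaw -18.437171844250013
yaw -14.247272968868577
plate [ 0.45967053 -0.15046389  0.106     ] [ 0.4927659  -0.16083306  0.106     ] 0.02418059324016444
tool shift cm [-0.04  0.33 -0.62] pos [ 0.4643 -0.1837  0.2496] F [-0.7  0.5 -0.8] open 0.005
rotvec deg [-0.28  0.    0.01]
rotvec deg [ 1.7972e+02  1.0000e-02 -0.0000e+00]
```

>>> {"method": "drive_tool", "body": {"deltas": [[[0,0,0],[1.0,0.1,-0.3],0],[[0,0,0],[2.5,0.1,-0.3],0],[[0,0,0],[2.5,0.1,-0.2],0],[[0,0,0],[2.5,0,0],0],[[0,0,0],[2.0,0,0],0],[[0,0,0],[1.5,0,0],0],[[0,0,0],[1.0,0,0],0],[[0,0,0],[0.8,0,0],0],[[0,0,0],[0,0,0],0],[[0,0,0],[0,0,0],0]]}}

```text
clock: 2.87
tool_pos: [0.4695, -0.1767, 0.1114]
eef_rot: [-0.569, -0.419, 0.57, -0.419]
contact_force: [-0.5, -0.4, 0.2]
opening: 0.007
```

```bash
python3 - <<'E'
from h import *
P=np.array([.469,-.1786,0])+.003*by
snap('wrist','w2.png');s=snap('side','s2.png'); rel([P[0],P[1],.088+r.tip_reach])
a=cv2.imread('pics/w2.png')[100:384,150:360];b=cv2.imread('pics/s2.png')[190:260,210:290]
cv2.imwrite('pics/c2.png',np.hstack([cv2.resize(a,(370,500)),cv2.resize(b,(420,500),interpolation=2)]))
E
```

```text
tool shift cm [ 1.32 -0.05 -0.11] pos [ 0.47   -0.177   0.1122] F [0.  0.4 0.1] open 0.007
rotvec deg [-0.16  0.   -0.06]
rotvec deg [ 1.7984e+02 -1.0000e-01 -0.0000e+00]
```

View pics/c2.png

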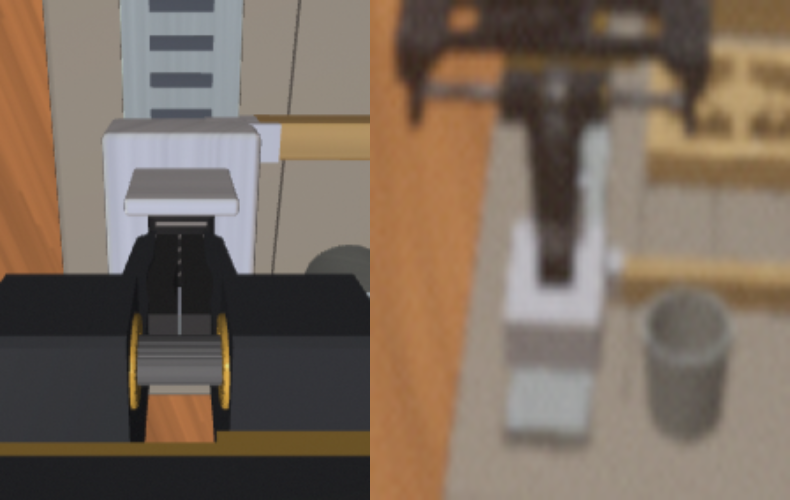

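The fingertips are centred behind the thumb plate and just above the paddle, so I press down gently.

>>> {"method": "drive_tool", "body": {"deltas": [[[0,0,0],[0.5,0,0],0],[[0,0,0],[0.5,0,0],0],[[0,0,0],[0.3,0,0],0],[[0,0,0],[0.2,0,0],0],[[0,0,0],[0.2,0,0],0],[[0,0,0],[0.2,0,0],0],[[0,0,0],[0,0,0],0],[[0,0,0],[0,0,0],0],[[0,0,0],[0,0,0],0]]}}

```text
clock: 3.72
tool_pos: [0.4698, -0.1771, 0.093]
eef_rot: [0.569, 0.419, -0.569, 0.42]
contact_force: [-0.0, 0.5, 5.9]
opening: 0.0
```

>>> {"method": "drive_tool", "body": {"deltas": [[[0,0,0],[0.2,0,0],0],[[0,0,0],[0.1,0,0],0],[[0,0,0],[0,0,0],0],[[0,0,0],[0,0,-0.3],0],[[0,0,0],[0,0,-0.4],0],[[0,0,0],[0,0,-0.4],0],[[0,0,0],[0,0,-0.5],0],[[0,0,0],[0,0,-0.5],0],[[0,0,0],[0,0,-0.5],0],[[0,0,0],[0,0,-0.5],0],[[0,0,0],[0,0,0],0],[[0,0,0],[0,0,0],0]]}}

```text
clock: 4.72
tool_pos: [0.4794, -0.1466, 0.0909]
eef_rot: [0.57, 0.419, -0.569, 0.42]
contact_force: [-1.4, 2.2, 13.6]
opening: 0.003
```

```bash
python3 - <<'E'
from h import *
P=np.array([.469,-.1786,.099]); st=r.get_state(); d=st['tool_pos']-P; print(d@by,d@bx,d[2],'F by,bx,z',[round(float(st['contact_force']@k),1) for k in(by,bx,np.array([0,0,1]))])
snap('top','t3.png'); im=cv2.imread('pics/t3.png')
cv2.imwrite('pics/c3.png',cv2.resize(im[120:260,205:385],None,fx=4.4,fy=4.2857,interpolation=2))
E
```

```text
0.03362070992282343 0.0005185443669862497 -0.00813274491254351 F by,bx,z [1.7, -2.0, 13.6]
```

View pics/c3.png

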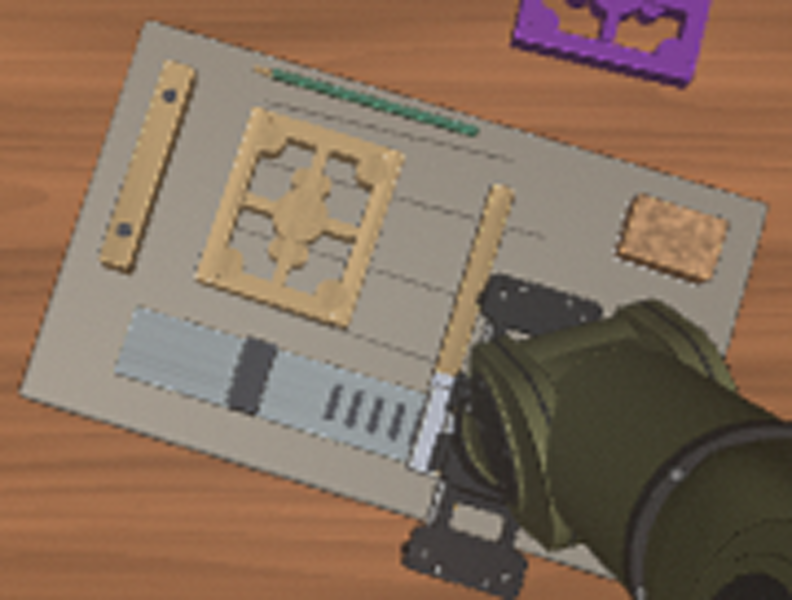

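The jaw has moved about 31 mm: its bar is now at (500,190)–(450,370), and the panel hasn't moved. Pressing force is 13.6 N with the paddle fully down, so I continue.

>>> {"method": "drive_tool", "body": {"deltas": [[[0,0,0],[0,0,-0.4],0],[[0,0,0],[0,0,-0.7],0],[[0,0,0],[0,0,-0.8],0],[[0,0,0],[0,0,-0.8],0],[[0,0,0],[0,0,-0.8],0],[[0,0,0],[0,0,-0.8],0],[[0,0,0],[0,0,-0.8],0],[[0,0,0],[0,0,-0.8],0],[[0,0,0],[0,0,-0.7],0],[[0,0,0],[0,0,-0.5],0],[[0,0,0],[0,0,-0.4],0],[[0,0,0],[0,0,0],0]]}}

```text
clock: 5.77
tool_pos: [0.5016, -0.0756, 0.0909]
eef_rot: [0.569, 0.419, -0.569, 0.42]
contact_force: [-1.8, -0.1, 13.9]
opening: 0.003
```

```bash
cat >> h.py <<'E'
def prog():
    P=np.array([.469,-.1786,.099]); st=r.get_state(); d=st['tool_pos']-P; print(d@by,d@bx,d[2],'F by,bx,z',[round(float(st['contact_force']@k),1) for k in(by,bx,np.array([0,0,1]))])
E
python3 -c "
from h import *
prog()"
```

```text
0.10801885443231746 0.0008288012275504686 -0.008133683073651296 F by,bx,z [-0.6, -1.7, 13.9]
```

>>> {"method": "drive_tool", "body": {"deltas": [[[0,0,0],[0,0,-0.4],0],[[0,0,0],[0,0,-0.5],0],[[0,0,0],[0,0,-0.5],0],[[0,0,0],[0,0,-0.5],0],[[0,0,0],[0,0,-0.4],0],[[0,0,0],[0,0,-0.3],0],[[0,0,0],[0,0,-0.2],0],[[0,0,0],[0,0,-0.2],0],[[0,0,0],[0,0,-0.2],0],[[0,0,0],[0,0,0],0],[[0,0,0],[0,0,0],0]]}}

```text
clock: 6.68
tool_pos: [0.5108, -0.0459, 0.0909]
eef_rot: [0.57, 0.419, -0.569, 0.42]
contact_force: [-2.0, -0.7, 14.0]
opening: 0.004
```

```bash
python3 -c "
from h import *
prog()"
```

```text
0.13917285086268408 0.0009476894720863369 -0.008127008042266584 F by,bx,z [-1.2, -1.7, 14.0]
```

>>> {"method": "drive_tool", "body": {"deltas": [[[0,0,0],[0,0,-0.2],0],[[0,0,0],[0,0,-0.2],0],[[0,0,0],[0,0,-0.1],0],[[0,0,0],[0,0,-0.1],0],[[0,0,0],[0,0,0],0],[[0,0,0],[0,0,0],0]]}}

```text
clock: 7.18
tool_pos: [0.5113, -0.0446, 0.0908]
eef_rot: [-0.568, -0.416, 0.572, -0.42]
contact_force: [-3.2, -9.1, 15.5]
opening: 0.008
```

```bash
python3 -c "
from h import *
prog()"
```

```text
0.14049935272801445 0.0009851933589943504 -0.008164501927473922 F by,bx,z [-9.7, -0.4, 15.5]
```

>>> {"method": "drive_tool", "body": {"deltas": [[[0,0,0],[0,0,-0.2],0],[[0,0,0],[0,0,-0.2],0],[[0,0,0],[0,0,0],0],[[0,0,0],[0,0,0],0]]}}

```text
clock: 7.52
tool_pos: [0.5121, -0.0417, 0.0908]
eef_rot: [-0.568, -0.416, 0.573, -0.42]
contact_force: [-3.5, -9.8, 16.3]
opening: 0.003
```

```bash
python3 - <<'E'
from h import *
prog()
snap('wrist','w4.png');snap('top','t4.png')
a=cv2.imread('pics/w4.png')[60:260,150:450];b=cv2.imread('pics/t4.png')[120:230,205:320]
cv2.imwrite('pics/c4.png',np.vstack([cv2.resize(a,(450,300)),cv2.resize(b,(450,300),interpolation=2)]))
E
```

```text
0.14347586803404427 0.0009582280638757504 -0.008175206327615953 F by,bx,z [-10.4, -0.5, 16.3]
```

View pics/c4.png

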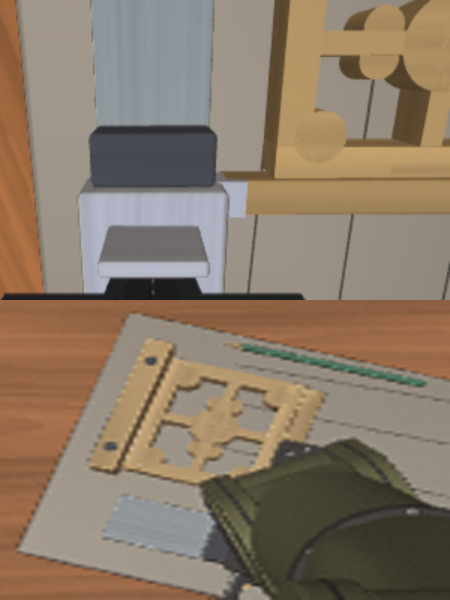

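The carriage's leading face is against the dark stop block, and the panel sits between the jaw bar and the fence. I let go by going straight up.

>>> {"method": "drive_tool", "body": {"deltas": [[[0,0,0],[-0.4,0,0],0],[[0,0,0],[-0.4,0,0],0],[[0,0,0],[-0.6,0,0],0],[[0,0,0],[-0.8,0,0],0],[[0,0,0],[-1.2,0,0],0],[[0,0,0],[-2,0,0.5],0],[[0,0,0],[-2.5,0,1.5],0],[[0,0,0],[-2.5,0,2.5],0],[[0,0,0],[-2.5,0,2.5],0],[[0,0,0],[-1,0,1.5],0],[[0,0,0],[0,0,0],0],[[0,0,0],[0,0,0],0]]}}

```text
clock: 8.62
tool_pos: [0.4887, -0.1164, 0.2293]
eef_rot: [0.57, 0.419, -0.569, 0.419]
contact_force: [-0.6, -0.5, -0.0]
opening: 0.009
```

```bash
python3 - <<'E'
from h import *
prog()
snap('wrist','w5.png');snap('top','t5.png')
a=cv2.imread('pics/w5.png')[0:240,80:440];b=cv2.imread('pics/t5.png')[110:260,205:430]
cv2.imwrite('pics/c5.png',np.vstack([cv2.resize(a,(450,300)),cv2.resize(b,(450,300),interpolation=2)]))
E
```

```text
0.06519309439197211 0.0005057499758353047 0.1302622163280141 F by,bx,z [-0.6, -0.4, -0.0]
```

View pics/c5.png

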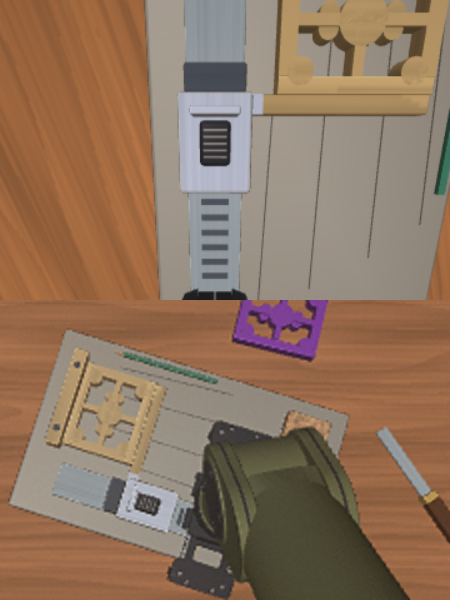

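The jaw is against the stop with the paddle free, the panel is at the fence, and the pencil, chisel and sander haven't moved. One numeric check on the paddle, then I hand it in.

```bash
python3 - <<'E'
from h import *
g=cv2.cvtColor(cv2.imread('pics/w5.png'),6)[92:136,235:272]; m=(g<70).astype(np.uint8)
n,l,s,c=cv2.connectedComponentsWithStats(m); i=1+s[1:,4].argmax(); x,y,w,h=s[i][:4]
for z in(.088,.079):
    P=onz('w5.png',235+x+(w-1)/2,92+y+(h-1)/2,z); a=onz('w5.png',235+x,92+y+h/2,z);b=onz('w5.png',235+x+w,92+y+h/2,z)
    print(z,'travel',(P-[.4693,-.1788,.088])@by,'width',np.linalg.norm(a-b))
r.finish_job()
E
```

```text
0.088 travel 0.13797019352332207 width 0.023204943452492112
0.079 travel 0.1378281932841835 width 0.023959766193533287
the job is handed in; nothing more can be done
```

The jaw is closed on the panel and the job is handed in; it took about 9 s of the 35 s. I pressed the paddle fully down with the closed fingertips (about 14 N) and held it there while pushing the carriage to the end stop. I then lifted straight up to let go.

- **Jaw:** the last close picture shows the carriage against the stop block. The travel measured from the images is 138 mm, against 140 nominal. That is within the 2 mm calibration and the 1.5 mm play, but not proof of the exact notch.
- **Panel:** it sits between the jaw bar and the fence, and the fingers never touched it.
- **Bystanders:** the pencil, sander and chisel look unmoved. The tin was hidden by the arm in the last picture, and the offcut and glue bottle were not checked again.
- **Paddle and lock:** the robot touched nothing at hand-in, so the paddle should be up, but I could not confirm that. The width check was inconclusive: 23.2 mm if up, 24.0 mm if down, for a true 24 mm. I did not test the lock by pushing back on the jaw.

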